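# Index the circuit-board swing arm one hole towards the microscope

### The arm

A 6-joint arm with a two-finger parallel gripper is mounted at the origin on the work surface. World frame = base frame: x ahead of the robot, y to its left, z up, the work surface at z = 0. Lengths are in mm, angles in rad, forces in N, time in s.
With the tool pointing down it reaches from about 275 to 1000 mm from the base axis. Payload 8.4 kg.
Tool frame: the origin (TCP) lies midway between the tips of the shut fingers; the grasp point (between the pads) lies 19 mm behind it (r.grip_point_offset is the distance from the TCP to the grasp point, in mm); z points along the fingers, y is the line along which they close (so a half turn about z gives the same grasp; the last joint's range is limited). The gripper opens to 85 mm and grips with 20 to 120 N. Pads are 22 mm wide; open, the fingers measure 114 mm over their backs; the gripper's body (76 mm by 85 mm) begins 54 mm behind the grasp point. The pads swing forward as they close: fully open they stand 13 mm farther back than shut.
Start: joints at [1.293, 0.353, 1.633, -0, 1.155, -0.002], TCP at [170.196, 601.383, 231.281] pointing down, gripper open.
Joint ranges: [-2.63, 2.63], [-0.92, 2.1], [0.06, 2.66], [-1.3, 4.44], [0, 2.69], [-3.02, 3.02]. Speed limits (rad/s): [2.22, 2.22, 2.79, 3.14, 3.14, 3.14].

### API

Orientations are given as [roll, pitch, yaw] about the fixed x, y, z axes, in that order (R = Rz(yaw) Ry(pitch) Rx(roll)).
In Python, from rig import r gives the robot as it stands. The module is installed in compiled form; this text tells all that it offers.
- The arm moves only by the shell command python3 -m creep 'ROWS' [FORCE]. ROWS is text: rows parted by semicolons, each of 7 numbers parted by spaces: the turn, a rotation vector about the tool's x, y, z in degrees, then the shift along the tool's x, y, z in m, then the closure in counts, from 0 (fully open) to 255 (shut). A call has 1 to 8 rows; each row is the pose to reach, as a shift and turn from the pose commanded when the call began, along the tool's axes at that moment; what a row does not reach only later rows make up. A row lasts 1/8 s, in which the tool goes at most 62.5 mm and 10.7 degrees, less where a joint would pass 70% of its speed; a pose out of reach is approached as far as the arm can. A call with a gripper value outside its range is refused whole. The fingers move at their own pace and stop on an object; FORCE is the grip in N (left out, the last holds). Time passes only in rows, so rows that repeat a pose let the fingers close. It gives the time, the measured TCP pose, the force, the opening and the grip force at its end, in the units of the state.
- r.sense(): the state, without advancing time (a new reading comes with each control period).
- r.grab_frame(name): name is "side" or "top" or "wrist"; returns a dict with "img" (480x640x3 uint8, red, green, blue), "range_z" (480x640 float32, mm along the optical axis (not along the pixel's ray), 0 where there is no reading), "K" (3x3 intrinsics, pixels), "D" ([k1, k2, p1, p2, k3] as OpenCV has them; the pictures are not rectified), "world_from_camera" (4x4, takes a point from camera to world coordinates). Camera axes: x right, y up, looking along -z (the intrinsics and any distortion apply to the point x, -y, -z); pixel columns grow to the right and rows downward; lengths in mm; the calibration is good to about 2 mm. A picture is of the moment at which its call begins.
- r.sign_off(): hands the job in; it is judged then, once.
The state is a dict: "clock": time; "qpos": joint angles; "qvel": joint speeds; "joint_efforts": joint torques, N m; "eef_pos": TCP position; "tcp_rot": TCP orientation; "contact_force": force on the tool from outside, world axes, zero at the start; "wrist_torque": the same for the moment, N m; "opening": opening from 0.0 (shut) to 1.0 (fully open); "grasp_force": force on a finger pad.
Only numpy, scipy, OpenCV 4.12 (cv2) and the standard library are available. Lean on these libraries where they do the work, as an engineer would, in place of code of your own. Each camera call takes 0.05 s, during which the arm holds its last target. There are 200 camera calls.

### The job

The swing arm carrying the circuit board is locked by a spring index pin with a pull ring. Hook a fingertip under the top of the ring, lift the pin, swing the arm exactly one hole towards the side where the inspection microscope stands, and let the pin drop fully home in that hole. Work gently and only hook the ring, do not grip it, and leave the mug, spray can, charger and parts box where they stand.

Things in the scene. Friction and masses are not known exactly. Their poses are not given: they have to be found in the camera images.
- fixture: Fixed holding fixture: dark slab 270 x 170 x 12 mm with a round pedestal that carries a vertical hinge, and an arc-shaped index plate. Origin: on the hinge axis at desk height; x points away from the robot along the middle of the five slots, y to its left, z up. It may stand turned by up to 0.3 rad.
- middle_slot (a point): Middle of the index plate's central slot, on the plate's top, 42 mm above the desk, 160 mm from the hinge. The aluminium plate is 12 mm thick, radius 132 to 188 mm from the hinge; five through slots 15 mm wide lie at radius 160 mm, 18 degrees apart (one hole = 0.314 rad = 50 mm of arc): two on either side of this one. Axes as fixture.
- swing_arm (a joint): Angle of the swing arm about the vertical hinge, rad, positive counter-clockwise from above (towards the fixture's +y). 0 = pin in the middle slot (start), +-0.314 = the next slots, stops at +-0.68. About 0.01 rad of play while the pin is down. Friction 0.1 Nm: with the pin up it stays where it is left.
- board (a point): Middle of the green circuit board, 78 x 60 mm, fixed to the outer end of the grey swing arm, 272 mm from the hinge; on its upper face, 62 mm above the desk (parts on it up to 71 mm). The arm is a bar 44 mm wide, top 60 mm above the desk, 250 mm long from the hinge; the hinge's cap and nut rise to 75 mm.
- index_pin (a joint): Lift of the vertical spring index pin (12 mm thick, round tip), m: 0 = home in a slot (start), 0.016 = clear of the plate, 0.028 = upper stop. It rides in a housing on the arm (30 mm across, top 82 mm above the desk). Spring and weight pull it down with 4 N at 0, 8 N at 0.028. Let go within 5 mm of a slot's middle it slips in; elsewhere it rests on the plate.
- ring: Rigid upright steel pull ring (stirrup of 8 mm wire) on the pin; rises with it, turns with the arm, does not swivel. Its plane is square to the arm: one looks through it along the arm. Opening 60 mm wide, 102 to 176 mm above the desk with the pin home, corners bevelled. Origin: on the pin's axis, at desk height with the pin home; x points along the arm away from the hinge, z up.
- ring_bar (a point): Middle of the straight level top bar of the pull ring (centre line of the 8 mm wire; 48 mm of it is straight), 180 mm above the desk with the pin home, 160 mm from the hinge. Axes as ring; y runs along the bar.
- microscope: Fixed digital inspection microscope, 210 mm high: round black foot 90 mm across, steel column, white vertical tube. Stands about 270 mm to one side (+y or -y of the fixture) and 125 mm out from the hinge; the side it stands on is the side to swing to. Origin: centre of its foot, at desk height.
- iron_stand: Fixed soldering-iron stand, 90 x 80 mm, 155 mm high, with a slanted steel cone holder and black iron handle; stands on the side opposite the microscope. Origin: centre of its underside.
- mug: Loose white mug, 80 mm across, 95 mm high, handle on one side; bystander. Origin: centre of its underside.
- spray_can: Loose white spray can with a grey cap, 54 mm across, 160 mm high; bystander. Origin: centre of its underside.
- charger: Loose black plug charger, 40 x 40 x 55 mm, two prongs up to 74 mm; bystander. Origin: centre of its underside.
- parts_box: Loose grey open parts box with four compartments, 70 x 70 x 35 mm; bystander. Origin: centre of its underside.
Not all that is in view belongs to the job. Leave any green or purple look-alike of the microscope alone.

How it is judged (in metres and radians):
On the way, in this order (a step that is already met when the one before it is completed fails the run):
1. the index pin is lifted out of the middle slot (at least 12 mm) (value of joint index_pin above 0.012 m and value of joint swing_arm between -0.17 and 0.17 rad), for 0.1 s.
2. the arm has swung one hole towards the microscope and the pin has dropped home (value of joint index_pin below 0.003 m and ((y of microscope in the frame of fixture above 0 m and value of joint swing_arm between 0.254 and 0.374 rad) or (y of microscope in the frame of fixture below 0 m and value of joint swing_arm between -0.374 and -0.254 rad))), for 0.3 s.
At the end, for the whole second after the job is handed in: The arm stands one hole (0.314 rad, within 0.06) from the middle towards the microscope's side, at rest, with the index pin home (less than 3 mm up); mug, spray can, charger and parts box within 30 mm of where they stood (all of step 2 and velocity of joint swing_arm between -0.05 and 0.05 rad/s and distance of each of mug, spray_can, charger, parts_box from where it was at the start of the episode below 0.03 m); the robot touches nothing.
It fails at once if the ring is gripped or wrenched (more than 30 N between fingers and ring) (contact force between the fingers and ring above 30 N).
It fails at once if the mug, spray can, charger or parts box is pushed away or picked up (moved more than 30 mm) (distance of any of mug, spray_can, charger, parts_box from where it was at the start of the episode above 0.03 m).
It also fails if it takes over 45 s, if anything falls off the work surface, if the arm or the gripper's body presses on something with over 40 N, if the wrist force passes 120 N, or if a joint passes its speed limit or range.

## Working session

There is one attempt and no reset: what is moved stays moved. The work goes in short steps, Python scripts to look and compute and a shell command to move; the robot and the scene stay as the last step left them, time stands still between calls to the robot, and variables do not carry over. Pictures are saved under pics/ and viewed, at most 10 in all, crops included, and the job is handed in when it is done.

```bash
mkdir -p pics; cat > h.py <<'E'
import numpy as np,cv2
from rig import r
def grab(n):
    f=r.grab_frame(n); np.savez('/tmp/'+n,**f); return f
def pts(f):
    # world point map from range
    K,D=np.array(f['K']),np.array(f['D'],float); h,w=f['range_z'].shape
    u,v=np.meshgrid(np.arange(w),np.arange(h))
    p=cv2.undistortPoints(np.stack([u,v],-1).reshape(-1,1,2).astype(float),K,D).reshape(h,w,2)
    z=f['range_z'].astype(float)
    c=np.stack([p[...,0]*z,-p[...,1]*z,-z,np.ones_like(z)],-1)
    P=(c@np.array(f['world_from_camera']).T)[...,:3]; P[z==0]=np.nan
    return P
E
python3 - <<'E'
from h import *
for n in('top','side'):
    f=grab(n); cv2.imwrite(f'pics/{n}0.png',f['img'][...,::-1]); print(n,np.round(f['world_from_camera'],2).tolist())
s=r.sense(); print(s)
E
```

```text
top [[0.03, 0.99, -0.17, 393.76], [-1.0, 0.03, -0.01, 29.84], [-0.01, 0.17, 0.99, 1154.94], [0.0, 0.0, 0.0, 1.0]]
side [[0.92, 0.2, -0.32, 168.98], [-0.38, 0.53, -0.76, -937.79], [0.02, 0.82, 0.57, 879.85], [0.0, 0.0, 0.0, 1.0]]
{'clock': 0.1, 'qpos': array([ 1.29262719e+00,  3.53577419e-01,  1.63404002e+00,  1.76362721e-05,
        1.15517495e+00, -2.41986387e-03]), 'qvel': array([-0.00110788, -0.00157028, -0.00146761,  0.00103388,  0.00247617,
       -0.000136  ]), 'joint_efforts': array([ 1.57687793e-05, -6.06353974e+01, -3.42815244e+01, -1.88838453e-04,
        3.96558098e-03, -7.79598781e-05]), 'eef_pos': array([170.06235503, 600.99520193, 230.64611051]), 'tcp_rot': array([-3.14039296e+00, -1.90294147e-05,  2.86583624e+00]), 'contact_force': array([ 0.58549044,  0.60327298, -0.48098679]), 'wrist_torque': array([0.01149448, 0.02987386, 0.00535902]), 'grasp_force': 0.0, 'opening': 1.0012740769936757}
```

View pics/top0.png

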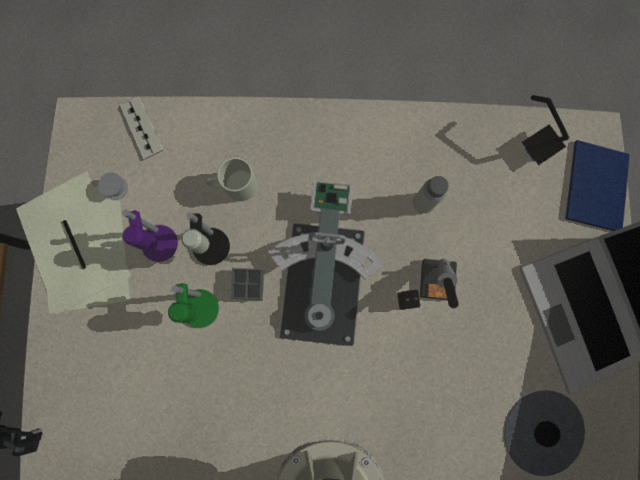

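View pics/side0.png

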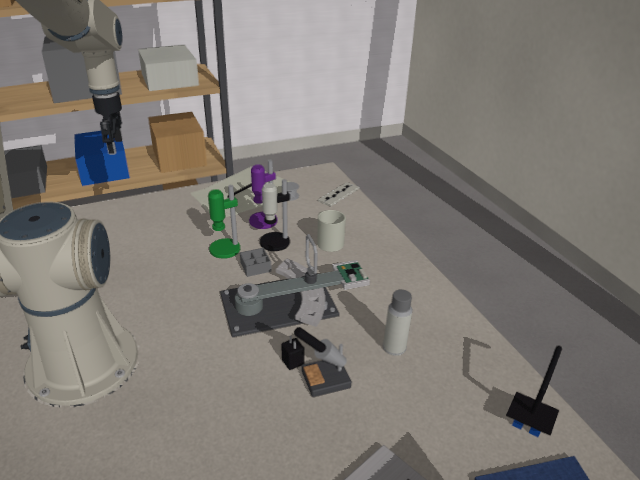

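The top view shows the hinge cap at (320,316), the ring at (327,239), the board at (332,197) and the real microscope (black foot, white tube) at (205,243). That puts it on the left, world +y. The iron stand is opposite at (438,280). Next I measure hinge, ring and obstacles.

```bash
python3 - <<'E'
from h import *
f={k:np.load('/tmp/top.npz')[k] for k in('img','range_z','K','D','world_from_camera')}
P=pts(f)
def show(n,m): 
    q=P[m]; print(n,len(q),np.round(np.nanmean(q,0),1),np.round(np.nanmin(q,0)),np.round(np.nanmax(q,0)))
X,Y,Z=P[...,0],P[...,1],P[...,2]
u,v=np.meshgrid(np.arange(640),np.arange(480))
def box(a,b,c,d): return (u>=a)&(u<b)&(v>=c)&(v<d)
show('cap',box(300,340,295,335)&(Z>64)&(Z<82))
show('ringtop',box(295,365,215,265)&(Z>165)&(Z<195))
show('ringall',box(295,365,215,265)&(Z>110))
hsv=cv2.cvtColor(f['img'],cv2.COLOR_RGB2HSV)
g=box(300,365,170,220)&(hsv[...,0]>55)&(hsv[...,0]<95)&(hsv[...,1]>110)
show('board',g)
show('scope hi',box(170,240,205,270)&(Z>60)); show('mug',box(210,262,150,205)&(Z>50)); show('box',box(225,270,262,305)&(Z>20)); show('can',box(410,455,170,215)&(Z>80)); show('iron',box(415,470,250,312)&(Z>40)); show('charger',box(390,420,285,312)&(Z>30))
# bar by PCA
q=P[box(295,365,215,265)&(Z>165)&(Z<195)]; 
if len(q)>3:
    c=q.mean(0); d=np.linalg.svd(q[:,:2]-c[:2])[2][0]; print('bar dir',d,np.arctan2(d[1],d[0]))
E
```

```text
cap 433 [404.3  33.1  69. ] [380.   7.  64.] [446.  58.  79.]
ringtop 148 [563.6  20.8 180.8] [558. -15. 166.] [569.  58. 187.]
ringall 190 [563.2  20.8 169.7] [557. -16. 110.] [569.  58. 187.]
board 5 [660.6  13.8  59.6] [644. -19.  58.] [681.  41.  63.]
scope hi 769 [558.2 291.3 165.6] [527. 276.  60.] [604. 317. 206.]
mug 626 [711.3 235.9  78.7] [671. 192.  50.] [750. 292. 101.]
box 330 [471.8 203.3  31.5] [436. 167.  20.] [507. 239.  40.]
can 638 [ 672.9 -205.4  136.3] [ 653. -237.   81.] [ 707. -184.  165.]
iron 731 [ 476.5 -232.3  109.4] [ 423. -264.   45.] [ 537. -177.  172.]
charger 343 [ 444.4 -166.8   54.2] [ 424. -189.   30.] [ 465. -147.   75.]
bar dir [-0.07584514 -0.99711961] -1.6467143767806889
```

```bash
python3 -m creep '10.5 0 0 -0.053 -0.06 -0.021 255;0 0 21 -0.107 -0.12 -0.042 255;0 0 31 -0.16 -0.18 -0.064 255;0 0 42 -0.213 -0.241 -0.085 255;0 0 53 -0.267 -0.302 -0.106 255;0 0 63 -0.32 -0.362 -0.127 255;0 0 74 -0.373 -0.422 -0.149 255;0 0 74 -0.427 -0.483 -0.17 255'; python3 -c "
from h import *;s=r.sense();print(s)"
```

```text
clock: 1.1
eef_pos: [380.0, 163.8, 359.4]
tcp_rot: [3.141, -0.0, 1.575]
contact_force: [1.9, 0.9, 0.2]
opening: 0.001
grasp_force: 0.0
{'clock': 1.1, 'qpos': array([ 4.03406758e-01, -1.03550880e-01,  1.87742572e+00, -8.38515722e-06,
        1.36720514e+00,  3.99117111e-01]), 'qvel': array([-1.17176862, -0.11828346, -0.16778744,  0.00675755,  0.25431912,
        0.32613143]), 'joint_efforts': array([ 9.69144613e+00, -3.11557746e+01, -3.54323244e+01,  2.54086166e-02,
        8.08122475e-02, -5.10845259e-01]), 'eef_pos': array([379.99356264, 163.81471536, 359.36595502]), 'tcp_rot': array([ 3.14111709e+00, -1.91657660e-04,  1.57508771e+00]), 'contact_force': array([1.92699342, 0.86123658, 0.19418784]), 'wrist_torque': array([ 0.0158807 , -0.07263634,  0.0092406 ]), 'grasp_force': 0.0, 'opening': 0.0008217495023557039}
```

```bash
python3 -m creep '-10 0 0 -0.05 0.03 -0.01 255;-20 0 0 -0.1 0.06 -0.02 255;-30 0 0 -0.14 0.07 -0.02 255;-30 0 0 -0.14 0.07 -0.02 255;-30 0 0 -0.14 0.07 -0.02 255'; python3 - <<'E'
from h import *
from scipy.optimize import least_squares
s=r.sense();print(np.round(s['qpos'],4),s['eef_pos'],s['tcp_rot'],s['qvel'].round(2))
D=[([1.29262719,.353577419,1.63404,0,1.15517,-.00242],[170.06,600.995,230.646]),([.40340676,-.10355,1.8774257,0,1.367205,.399],[379.99,163.81,359.366]),(s['qpos'],s['eef_pos'])]
def fk(p,q):
    o,H,L2,L3,e,Lt=p;a=q[1];b=a+q[2];c=b+q[4]
    return np.array([o+L2*np.sin(a)+L3*np.sin(b)+e*np.cos(b)+Lt*np.sin(c),H+L2*np.cos(a)+L3*np.cos(b)-e*np.sin(b)+Lt*np.cos(c)])
f=lambda p:np.concatenate([fk(p,q)-[np.hypot(x[0],x[1]),x[2]] for q,x in D]+[[.01*p[0],.01*p[4]]])
l=least_squares(f,[0,300,400,400,0,250]);print(l.x.round(1),l.fun.round(2))
E
```

```text
clock: 1.72
eef_pos: [451.1, 26.5, 379.2]
tcp_rot: [2.619, -0.001, 1.58]
contact_force: [0.4, -0.8, 0.5]
opening: -0.002
grasp_force: 0.0
[ 0.0829 -0.3462  2.11   -0.048   0.8567  0.0955] [451.13993679  26.51875301 379.20320433] [ 2.61883802e+00 -5.24642572e-04  1.58008255e+00] [ 0.03  0.02 -0.02 -0.    0.   -0.  ]
[ -4.5 252.8 541.4 484.5   2.4 331.7] [ 0.   -0.01 -0.04  0.15  0.04 -0.14 -0.05  0.02]
```

```bash
python3 - <<'E'
from h import *
from scipy.spatial.transform import Rotation as R
f=np.array([0,np.sin(.857),np.cos(.857)])
for a in range(10,61,10):
    v=f*a; print(v.round(1),((R.from_rotvec(np.radians(v)).apply([0,0,332])-[0,0,332])/1000).round(3))
E
python3 -m creep '0 7.6 6.5 0.043 -0.003 0.002 255;0 7.6 6.5 0.043 -0.003 0.002 255'; python3 -c "
from h import *;print(r.sense()['qpos'].round(3))"
```

```text
[0.  7.6 6.5] [ 0.044  0.002 -0.003]
[ 0.  15.1 13.1] [ 0.086  0.01  -0.011]
[ 0.  22.7 19.6] [ 0.125  0.022 -0.025]
[ 0.  30.2 26.2] [ 0.161  0.038 -0.044]
[ 0.  37.8 32.7] [ 0.192  0.059 -0.068]
[ 0.  45.4 39.3] [ 0.217  0.082 -0.095]
clock: 1.98
eef_pos: [449.4, 70.9, 375.6]
tcp_rot: [2.623, -0.173, 1.55]
contact_force: [0.3, 0.1, 0.4]
opening: -0.002
grasp_force: 0.0
[ 0.078 -0.344  2.125  0.136  0.83   0.08 ]
```

```bash
C='from h import *;print(r.sense()["qpos"].round(3))'
python3 -m creep '0 7.6 6.5 0.044 0.002 -0.003 255;0 15.1 13.1 0.086 0.01 -0.011 255;0 22.7 19.6 0.125 0.022 -0.025 255;0 30.2 26.2 0.161 0.038 -0.044 255;0 37.8 32.7 0.192 0.059 -0.068 255;0 45.4 39.3 0.217 0.082 -0.095 255;0 45.4 39.3 0.217 0.082 -0.095 255'; python3 -c "$C"
python3 -m creep '0 7.6 6.5 0.044 0.002 -0.003 255;0 15.1 13.1 0.086 0.01 -0.011 255;0 22.7 19.6 0.125 0.022 -0.025 255;0 30.2 26.2 0.161 0.038 -0.044 255;0 37.8 32.7 0.192 0.059 -0.068 255;0 45.4 39.3 0.217 0.082 -0.095 255;0 45.4 39.3 0.217 0.082 -0.095 255'; python3 -c "$C"
```

```text
clock: 2.85
eef_pos: [477.3, 262.5, 534.3]
tcp_rot: [2.938, -1.175, 1.108]
contact_force: [-0.2, -0.2, -0.7]
opening: -0.002
grasp_force: 0.0
[ 0.053 -0.345  2.135  1.243  0.811 -0.021]
clock: 3.72
eef_pos: [523.9, 219.8, 775.9]
tcp_rot: [-1.004, -0.855, -1.335]
contact_force: [0.2, 0.9, 0.1]
opening: -0.003
grasp_force: 0.0
[ 0.058 -0.342  2.152  2.333  0.858 -0.088]
```

```bash
cat >> h.py <<'E'
from scipy.spatial.transform import Rotation as R
def goal(pos,th,psi):
    s=r.sense(); R0=R.from_euler('xyz',s['tcp_rot']); th=np.radians(th)
    z=np.array([np.cos(psi)*np.cos(th),np.sin(psi)*np.cos(th),-np.sin(th)]); x0=np.array([-np.sin(psi),np.cos(psi),0])
    best=min((R0.inv()*R.from_matrix(np.stack([k*x0,np.cross(z,k*x0),z],1)) for k in(1,-1)),key=lambda d:d.magnitude())
    print('rot',np.degrees(best.as_rotvec()).round(1),'shift',(R0.inv().apply(np.array(pos)-s['eef_pos'])/1000).round(4))
E
python3 - <<'E'
from h import *
print(R.from_euler('xyz',r.sense()['tcp_rot']).as_matrix().round(2))
goal([607,25,441],10,-.03)
goal([580,25,700],-20,-.03)
E
```

```text
[[ 0.15  0.67  0.73]
 [-0.64 -0.49  0.59]
 [ 0.75 -0.55  0.35]]
rot [-46.1  24.2  46.3] shift [-0.1155  0.3374 -0.1726]
rot [-18.1  34.4  37.5] shift [ 0.0757  0.1758 -0.101 ]
```

```bash
python3 -m creep '-3 5.7 6.2 0.012 0.03 -0.017 255;-6 11.4 12.5 0.025 0.058 -0.034 255;-9 17.2 18.7 0.038 0.088 -0.05 255;-12 23 25 0.05 0.117 -0.067 255;-15 28.7 31.2 0.063 0.146 -0.084 255;-18 34.4 37.5 0.076 0.176 -0.101 255;-18 34.4 37.5 0.076 0.176 -0.101 255;-18 34.4 37.5 0.076 0.176 -0.101 255'; python3 - <<'E'
from h import *
print(r.sense()["qpos"].round(3));goal([607,25,441],10,-.05)
E
```

```text
clock: 4.72
eef_pos: [579.7, 25.2, 700.2]
tcp_rot: [-1.219, -0.002, -1.599]
contact_force: [0.4, 0.1, -0.0]
opening: -0.005
grasp_force: 0.0
[ 0.126 -0.299  2.289  3.346  0.786 -0.201]
rot [-30.2   1.3  -0. ] shift [-0.001   0.2527 -0.0636]
```

Branch flipped as planned (j4 ≈ π). Next I descend to the intermediate pose.

```bash
python3 -m creep '-6 0 0 0 0.05 -0.013 255;-12 0.5 0 0 0.1 -0.025 255;-18 1 0 -0.001 0.15 -0.038 255;-24 1 0 -0.001 0.2 -0.05 255;-30 1.3 0 -0.001 0.253 -0.064 255;-30 1.3 0 -0.001 0.253 -0.064 255;-30 1.3 0 -0.001 0.253 -0.064 255'; python3 - <<'E'
from h import *
print(r.sense()["qpos"].round(3));goal([530,23.5,225],33,-.076)
E
```

```text
clock: 5.6
eef_pos: [606.8, 25.0, 442.1]
tcp_rot: [-1.74, 0.005, -1.624]
contact_force: [0.0, -0.3, -0.4]
opening: -0.0
grasp_force: 0.0
[ 0.151 -0.13   2.384  3.535  0.545 -0.301]
rot [-23.3   1.4   0.2] shift [ 0.0066  0.2269 -0.0389]
```

```bash
python3 -m creep '-5 0.3 0 0.001 0.045 -0.008 255;-10 0.6 0.1 0.003 0.09 -0.016 255;-15 0.9 0.1 0.004 0.136 -0.024 255;-19 1.2 0.2 0.005 0.182 -0.031 255;-23.3 1.4 0.2 0.0066 0.227 -0.039 255;-23.3 1.4 0.2 0.0066 0.227 -0.039 255;-23.3 1.4 0.2 0.0066 0.227 -0.039 255'; python3 - <<'E'
from h import *
print(r.sense()["qpos"].round(3));goal([530,23.5,170],35,-.076)
f=grab('wrist');cv2.imwrite('pics/w1.png',f['img'][...,::-1])
f=grab('side');cv2.imwrite('pics/s1.png',cv2.resize(f['img'][200:320,230:390,::-1],None,fx=4,fy=4))
f=grab('top');P=pts(f)
Z=P[...,2];u,v=np.meshgrid(np.arange(640),np.arange(480))
E
```

```text
clock: 6.48
eef_pos: [529.8, 23.8, 224.7]
tcp_rot: [-2.148, 0.001, -1.648]
contact_force: [-1.0, 0.9, 0.4]
opening: 0.003
grasp_force: 0.0
[ 0.18   0.059  2.52   3.637  0.465 -0.307]
rot [-1.9 -0.1 -0.1] shift [0.0003 0.0457 0.03  ]
```

View pics/w1.png

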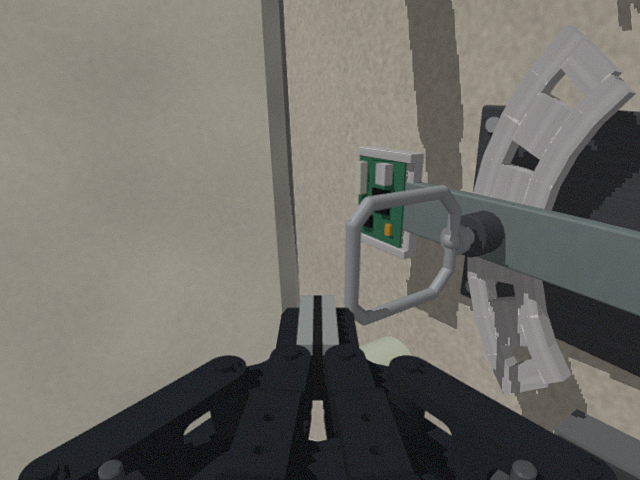

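View pics/s1.png

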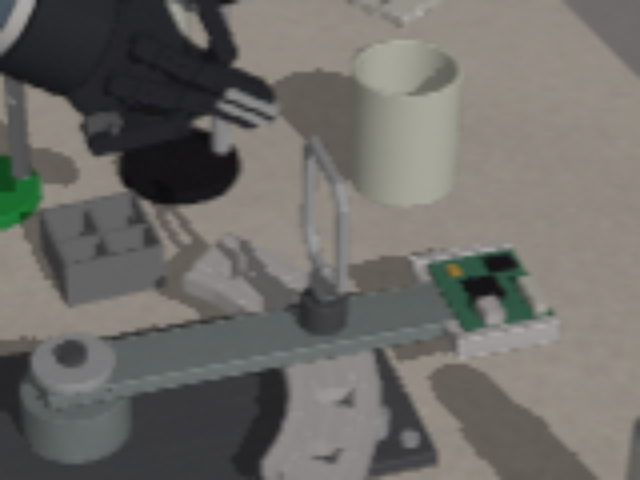

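The wrist view shows the shut fingertips at (318,300) and the ring to their right, with the bar running from (352,225) to (362,320). The side crop shows the fingers hovering ahead of and above the ring. I'll refine the bar position from the wrist depth.

```bash
python3 - <<'E'
from h import *
f=np.load('/tmp/wrist.npz');P=pts(f);X,Y,Z=P[...,0],P[...,1],P[...,2]
m=(Z>168)&(Z<200)&(X>545)&(X<585)&(abs(Y-21)<60); q=P[m];print(len(q),q.mean(0).round(1),q.min(0).round(1),q.max(0).round(1))
if len(q): 
    k=q[abs(q[:,1]-21)<22];print(k.mean(0).round(1),np.polyfit(k[:,1],k[:,0],1).round(3),'cam',f['world_from_camera'][:3,3].round(0))
m=(Z>110)&(X>545)&(X<585)&(abs(Y-21)<60); q=P[m];print('ring',q.min(0).round(1),q.max(0).round(1))
# fingers: points near tip
R0=R.from_euler('xyz',r.sense()['tcp_rot']);t=R0.inv().apply(P.reshape(-1,3)-r.sense()['eef_pos'])
k=t[(t[:,2]>-30)&(t[:,2]<6)&(abs(t[:,0])<25)&(abs(t[:,1])<40)];print('finger tool-frame',k.min(0).round(1),k.max(0).round(1))
E
```

```text
1982 [561.4  18.  179.5] [556.8 -14.9 168. ] [568.9  60.5 184.8]
[561.6  20.1 181.9] [7.20000e-02 5.60171e+02] cam [404. -48. 303.]
ring [556.8 -15.  110.1] [570.1  61.3 184.8]
finger tool-frame [  5.6 -13.8 -30. ] [11.8 13.3 -2.8]
```

```bash
python3 -m creep '-1 0 0 0 0.023 0.015 255;-1.9 0 -0.1 -0.0005 0.0457 0.03 255;-1.9 0 -0.1 -0.0005 0.0457 0.03 255;-1.9 0 -0.1 -0.0005 0.0457 0.03 255' && python3 -m creep '0 0 0 0 0 0.018 255;0 0 0 0 0 0.035 255;0 0 0 0 0 0.052 255;0 0 0 0 0 0.052 255;0 0 0 0 0 0.052 255'; python3 - <<'E'
from h import *
print(r.sense()["qpos"].round(3));goal([573,21,166],35,-.076)
f=grab('wrist');cv2.imwrite('pics/w2.png',f['img'][...,::-1])
E
```

```text
clock: 7.12
eef_pos: [529.2, 24.2, 169.6]
tcp_rot: [-2.183, -0.001, -1.648]
contact_force: [-0.6, -0.1, -0.2]
opening: 0.004
grasp_force: 0.0
clock: 7.75
eef_pos: [570.9, 20.9, 139.6]
tcp_rot: [-2.183, -0.0, -1.648]
contact_force: [0.8, -0.8, -0.2]
opening: -0.001
grasp_force: 0.0
[ 0.14   0.361  2.473  3.433  0.661 -0.107]
rot [ 0.1 -0.1 -0. ] shift [-0.0002 -0.0228 -0.0135]
```

View pics/w2.png

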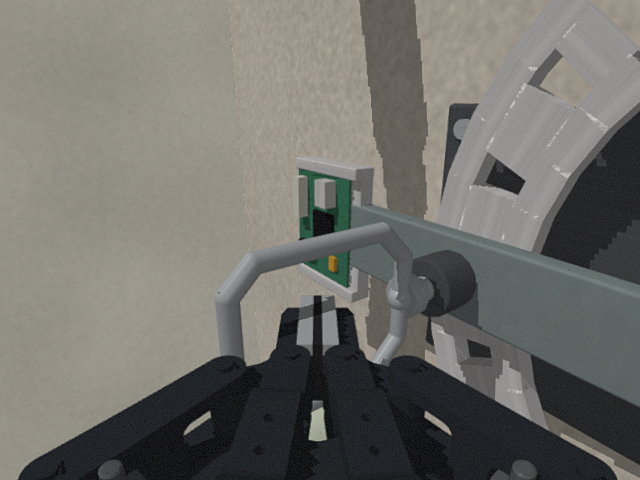

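The fingertip at (318,300) is inside the ring, with the bar at (230,330) above it. Before lifting I check where the bar lies against the finger's outer profile.

```bash
python3 - <<'E'
from h import *
s=r.sense();f=np.load('/tmp/wrist.npz');P=pts(f);R0=R.from_euler('xyz',s['tcp_rot'])
t=R0.inv().apply(P.reshape(-1,3)-s['eef_pos']);t=t[~np.isnan(t[:,0])]
for z in range(-80,5,8):
    k=t[(t[:,2]>z)&(t[:,2]<z+8)&(t[:,0]>-5)&(t[:,0]<16)&(abs(t[:,1])<75)]
    if len(k): print(z,len(k),'y',k[:,1].min().round(1),k[:,1].max().round(1),'x',k[:,0].min().round(1),k[:,0].max().round(1))
print('bar in tool',R0.inv().apply(np.array([563,22,180])-s['eef_pos']).round(1), 'tool y',R0.apply([0,1,0]).round(2))
Z=P[...,2];q=P[(Z>172)&(Z<200)&(P[...,0]>545)&(P[...,0]<585)&(abs(P[...,1]-5)<25)];print('bar seen',q.mean(0).round(1),q.min(0).round(1),q.max(0).round(1))
E
```

```text
-80 8494 y -57.2 56.7 x -5.0 16.0
-72 5474 y -51.7 51.2 x -5.0 16.0
-64 5592 y -45.3 43.5 x -5.0 16.0
-56 5076 y -38.4 37.3 x -5.0 14.3
-48 2250 y -32.2 32.3 x -4.9 14.5
-40 1434 y -32.1 15.4 x -5.0 16.0
-32 1472 y -33.2 13.1 x -1.8 16.0
-24 885 y -13.8 13.1 x 5.8 11.7
-16 734 y -13.7 13.2 x 5.6 11.7
-8 225 y -12.4 11.6 x 6.1 11.8
bar in tool [ -0.4 -28.6 -29.7] tool y [-0.57  0.04 -0.82]
bar seen [558.    3.8 181.2] [545.  -14.2 172. ] [565.  30. 200.]
```

```bash
python3 -m creep '0 0 0 0 -0.0041 -0.0029 255;0 0 0 0 -0.0082 -0.0057 255;0 0 0 0 -0.0123 -0.0086 255;0 0 0 0 -0.0147 -0.0103 255;0 0 0 0 -0.0147 -0.0103 255' && python3 -m creep '0 0 0 0 -0.0033 -0.0023 255;0 0 0 0 -0.0066 -0.0046 255;0 0 0 0 -0.0098 -0.0069 255;0 0 0 0 -0.0131 -0.0092 255;0 0 0 0 -0.0131 -0.0092 255;0 0 0 0 -0.0131 -0.0092 255'
cat > look.py <<'E'
from h import *
s=r.sense();f=grab('wrist');P=pts(f);print(s['qpos'].round(3),s['eef_pos'].round(1))
R0=R.from_euler('xyz',s['tcp_rot']);X,Y,Z=np.moveaxis(P,-1,0)
T=R0.inv().apply(np.nan_to_num(P.reshape(-1,3))-s['eef_pos']).reshape(P.shape)
far=(abs(T[...,1])>18)|(T[...,2]>-15)&(abs(T[...,1])>16)
q=P[far&(Z>175)&(Z<225)&(abs(T[...,2]+22)<11)&(T[...,1]<0)];print('bar',len(q),q.mean(0).round(1),q.min(0).round(1),q.max(0).round(1))
hsv=cv2.cvtColor(f['img'],cv2.COLOR_RGB2HSV)
g=(hsv[...,0]>50)&(hsv[...,0]<85)&(hsv[...,1]>120)&(Z>50)&(Z<75)
c=np.nanmedian(P[g],0);print('board',g.sum(),c.round(1),'ang',np.arctan2(c[1]-33,c[0]-404).round(3))
f2=grab('top');P2=pts(f2);hsv=cv2.cvtColor(f2['img'],cv2.COLOR_RGB2HSV);X,Y,Z=np.moveaxis(P2,-1,0)
g=(Z>53)&(Z<75)&(X>628)&(X<725)&(Y>-60)&(Y<160)
c=P2[g];b=(c.min(0)+c.max(0))/2;m=c.mean(0);print('top board',g.sum(),m.round(1),b.round(1),'ang',np.arctan2(m[1]-33,m[0]-404).round(3))
E
python3 look.py
```

```text
clock: 8.43
eef_pos: [570.5, 21.0, 156.2]
tcp_rot: [-2.186, -0.001, -1.648]
contact_force: [-0.8, 0.2, -3.2]
opening: -0.002
grasp_force: 2.0
clock: 9.18
eef_pos: [570.7, 21.0, 172.2]
tcp_rot: [-2.185, -0.001, -1.648]
contact_force: [-4.2, 0.1, -7.2]
opening: -0.002
grasp_force: 3.9
[ 0.14   0.254  2.46   3.488  0.544 -0.174] [570.7  21.  172.2]
bar 711 [562.2  10.4 201.6] [558.6  -6.3 198.2] [566.3  28.6 202.9]
board 1657 [659.7   6.8  62. ] ang -0.102
top board 1230 [667.1  12.4  62.4] [667.2  12.3  64.1] ang -0.078
```

```bash
python3 - <<'E'
from h import *
s=r.sense();R0=R.from_euler('xyz',s['tcp_rot']);h=np.array([404,33,0])
for a in(2.25,4.5,6.75,9):
    w=R.from_rotvec([0,0,np.radians(a)]);d=s['eef_pos']-h
    print(R0.inv().apply([0,0,a]).round(2),(R0.inv().apply(w.apply(d)-d)/1000).round(4))
print(R0.inv().apply([0,0,2]))
E
```

```text
[ 0.   -1.84 -1.3 ] [-0.0066  0.0001 -0.0001]
[ 0.   -3.68 -2.59] [-0.0131  0.0003 -0.0005]
[ 0.   -5.51 -3.89] [-0.0196  0.0007 -0.001 ]
[ 0.01 -7.35 -5.19] [-0.0261  0.0012 -0.0018]
[ 1.41829188e-03 -1.63402737e+00 -1.15323569e+00]
```

```bash
python3 -m creep '0 0 0 0 -0.0016 -0.0012 255;0 -0.9 -0.65 -0.0033 -0.0016 -0.0012 255;0 -1.84 -1.3 -0.0066 -0.0015 -0.0013 255;0 -2.76 -1.95 -0.0098 -0.0014 -0.0015 255;0 -3.68 -2.59 -0.0131 -0.0013 -0.0017 255;0 -5.51 -3.89 -0.0196 -0.0009 -0.0022 255;0 -7.35 -5.19 -0.0261 -0.0004 -0.003 255;0 -7.35 -5.19 -0.0261 -0.0004 -0.003 255'; python3 look.py
```

```text
clock: 10.28
eef_pos: [570.9, 46.9, 174.5]
tcp_rot: [-2.185, -0.001, -1.491]
contact_force: [-4.2, -0.4, -6.9]
opening: -0.003
grasp_force: 3.9
[ 7.900e-02  2.460e-01  2.462e+00  3.142e+00  5.230e-01 -2.000e-03] [570.9  46.9 174.5]
bar 722 [564.2  35.1 203.9] [561.   19.  199.9] [569.3  54.8 205.1]
board 1700 [660.6  47.9  62. ] ang 0.058
top board 1220 [667.3  53.9  62.3] [667.   53.8  63.7] ang 0.079
```

```bash
python3 -m creep '0 -0.9 -0.65 -0.0033 0 0 255;0 -1.84 -1.3 -0.0066 0.0001 -0.0001 255;0 -3.68 -2.59 -0.0131 0.0003 -0.0005 255;0 -5.51 -3.89 -0.0196 0.0007 -0.001 255;0 -6.6 -4.7 -0.0235 0.001 -0.0014 255;0 -7.35 -5.19 -0.0261 0.0012 -0.0018 255;0 -7.35 -5.19 -0.0261 0.0012 -0.0018 255'; python3 look.py
```

```text
clock: 11.25
eef_pos: [567.0, 73.0, 174.8]
tcp_rot: [-2.184, -0.001, -1.334]
contact_force: [-2.8, -1.1, -7.4]
opening: 0.005
grasp_force: 3.5
[0.02  0.247 2.459 2.792 0.538 0.177] [567.   73.  174.8]
bar 747 [562.3  60.2 204.1] [556.8  44.6 199.9] [569.6  79.5 205.6]
board 1693 [656.4  88.9  62. ] ang 0.218
top board 1156 [663.   95.   62.4] [667.1  95.9  64.7] ang 0.235
```

The arm stands 0.313 to 0.320 rad from its start, so I lower it gently.

```bash
python3 -m creep '0 0 0 0 0.0033 0.0023 255;0 0 0 0 0.0066 0.0046 255;0 0 0 0 0.0098 0.0069 255;0 0 0 0 0.0131 0.0092 255;0 0 0 0 0.0164 0.0115 255;0 0 0 0 0.0197 0.0138 255;0 0 0 0 0.0238 0.0166 255;0 0 0 0 0.0278 0.0195 255'; python3 -m creep '0 0 0 0 0 0 255;0 0 0 0 0 0 255'; python3 look.py; python3 - <<'E'
from h import *
f=np.load('/tmp/wrist.npz');P=pts(f);X,Y,Z=np.moveaxis(P,-1,0)
for lo,hi in((165,178),(178,190),(190,215)):
  m=(Z>lo)&(Z<hi)&(np.hypot(X-559.5,Y-71)<45)&(abs((X-404)*np.cos(.238)+(Y-33)*np.sin(.238)-160)<9);q=P[m];print(lo,len(q),q.max(0).round(1) if len(q) else '',np.percentile(q[:,2],[50,95]).round(1) if len(q) else '')
E
```

```text
clock: 12.35
eef_pos: [567.3, 73.0, 140.9]
tcp_rot: [-2.183, -0.001, -1.334]
contact_force: [0.2, -0.4, 0.3]
opening: -0.001
grasp_force: 0.0
clock: 12.6
eef_pos: [566.7, 73.0, 140.7]
tcp_rot: [-2.184, -0.001, -1.334]
contact_force: [0.5, -0.4, 0.1]
opening: 0.002
grasp_force: 0.0
[0.02  0.356 2.473 2.848 0.654 0.108] [566.7  73.  140.7]
bar 2128 [562.3  54.  180.4] [556.5  38.1 175. ] [570.6  74.6 184.6]
board 1654 [655.7  89.2  61.9] ang 0.22
top board 1143 [663.   94.9  62.4] [666.9  96.1  64.8] ang 0.235
165 1333 [571.1  74.6 178. ] [173.  177.7]
178 1684 [570.2  72.2 184.6] [181.5 184.1]
190 0
```

The bar's top is back at 184.6 mm (184.8 at the start), so the pin is home. I withdraw along the finger axis and then raise the tool.

```bash
python3 -m creep '0 0 0 0 0 -0.018 255;0 0 0 0 0 -0.036 255;0 0 0 0 0 -0.054 255;0 0 0 0 0 -0.054 255;0 0 0 0 -0.033 -0.077 255;0 0 0 0 -0.057 -0.094 255;0 0 0 0 -0.057 -0.094 255;0 0 0 0 -0.057 -0.094 255'; python3 look.py; python3 - <<'E'
from h import *
P=pts(np.load('/tmp/top.npz'));X,Y,Z=np.moveaxis(P,-1,0)
for z in(53,): 
  q=P[(Z>160)&(Z<225)&(np.hypot(X-559.5,Y-71)<42)&(abs((X-404)*np.cos(.238)+(Y-33)*np.sin(.238)-160)<12)];print(len(q),q.mean(0),np.percentile(q[:,2],[50,95]))
f=np.load('/tmp/top.npz');g=grab('side');cv2.imwrite('pics/end.png',np.hstack([cv2.resize(f['img'][140:360,160:470],(400,284)),cv2.resize(g['img'][200:420,200:510],(400,284))])[...,::-1])
E
```

```text
clock: 13.7
eef_pos: [523.9, 62.9, 240.9]
tcp_rot: [-2.185, -0.001, -1.333]
contact_force: [-0.4, -0.1, -0.4]
opening: -0.002
grasp_force: 0.0
[-0.017 -0.017  2.488  2.476  0.339  0.488] [523.9  62.9 240.9]
180 [558.79989411  70.09431708 178.19216587] [181.4794592  185.74041611]look.py:6: RuntimeWarning: Mean of empty slice.
  q=P[far&(Z>175)&(Z<225)&(abs(T[...,2]+22)<11)&(T[...,1]<0)];print('bar',len(q),q.mean(0).round(1),q.min(0).round(1),q.max(0).round(1))
  ret = um.true_divide(
Traceback (most recent call last):
  File "look.py", line 6, in <module>
    q=P[far&(Z>175)&(Z<225)&(abs(T[...,2]+22)<11)&(T[...,1]<0)];print('bar',len(q),q.mean(0).round(1),q.min(0).round(1),q.max(0).round(1))
                                                                                                      ~~~~~^^^
ValueError: zero-size array to reduction operation minimum which has no identity
```

View pics/end.png

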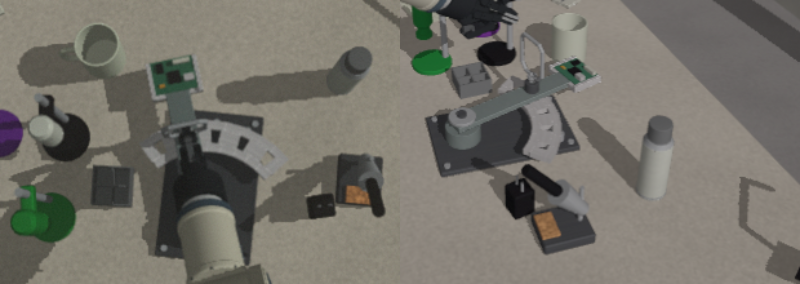

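The composite shows the arm swung left to the next hole, with the board at (175,77) in the top half, taken just before I withdrew. In the side half, taken after, the hand at (480,15) is clear of the ring at (535,60). The bystanders look untouched.

```bash
python3 -c "
from rig import r
print(r.sign_off())"
```

```text
the job is handed in; nothing more can be done
None
```

The swing arm now stands one hole towards the microscope (+y, measured about 0.31 rad) with the index pin home, the hand is clear, the mug, spray can, charger and parts box look unmoved, and the job is handed in; no verdict was returned.

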